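# Vent the screw cap of a sample bottle for the autoclave

## Task

Get the blue-capped square bottle ready for the autoclave: stand it upright in the square pocket of the grey holder, fully down, screw its cap on (clockwise from above) until it bottoms out, then back the cap off a quarter turn so that it can vent. Finish while still holding the cap there between the fingers, with the bottle seated in the pocket, so that I can put the tape over it; do not tip the bottle over, and leave the other things on the bench where they are.

Things in the scene. Friction and masses are not known exactly. Their poses are not given: they have to be found in the camera images.
- bottle: loose square white plastic bottle, about 0.25 kg with cap (varies), left or right, turned. Body 52x52 mm with flat upright sides 68 mm tall (edges rounded 5 mm); then a round shoulder to a 37 mm collar at 78 to 81 mm, then the cap from 84 to 108 mm above the underside when home. Origin: centre of the underside; z up; yellow label on its -x side
- screw_cap: blue ribbed cap, 40 mm diameter, 24 mm tall, started on its right-hand thread (4 mm a turn, sinks clockwise from above); free-turning (0.02 N m), hard stop when home, cannot come off. Origin: centre of its lower rim, 84 mm above the bottle's underside when home, up to 2 mm higher at the start; axes as the bottle's: they do not show the turn. Outside the pocket the bottle turns with it
- cap_top (a point): centre of the cap's top face, where a yellow bar mark runs from the centre towards the rim; this frame turns with the cap and the mark points along its -x. With the cap home the mark points to the label side of the bottle
- cap_turn (a joint): how far the cap is unscrewed from home, rad: 0 = bottomed out, grows counter-clockwise seen from above, 1.571 = a quarter turn back; limits 0 and 4.4; starts at 2.1 to 2.9. Measured between cap and bottle
- holder: fixed grey block 92x92 mm on an aluminium base plate 124x110x6 mm with a square pocket in its middle; top at 34 mm. Origin: centre of the underside, z up; pocket sides are parallel to its x and y. It may stand left or right, turned
- pocket_floor (a point): centre of the pocket's floor, 6 mm above the bench. The pocket is 55x55 mm (3 mm wider than the bottle, so the bottle can twist about 0.06 rad either way in it)
- pocket_mouth (a point): centre of the pocket's mouth, 34 mm above the bench; the pocket is 28 mm deep, its mouth chamfered 3 mm. Seated, 40 mm of the bottle's flat sides stand above it
- left_bottle_1: brown 76x170 mm bottle with black cap, loose, stands at the back; origin: centre of underside
- left_bottle_4: translucent grey-white 90x200 mm bottle with white cap, loose, stands at the back; origin: centre of underside
- flask: conical flask with red stopper, 64x115 mm, loose bystander; origin: centre of underside
- small_beaker: small glass beaker 60x63 mm, loose bystander; origin: centre of underside
- grease_tin: flat round white tin 54x24 mm, loose bystander; origin: centre of underside
- label_box: small green carton 45x62x30 mm, loose bystander; origin: centre of underside
Mind the look-alikes: they are no part of the job. What is shaped like the holder but red is not meant.

How it is judged:
By the outcome, as a careful person would: the job done as asked, in the order asked, and still so for the second after the job is handed in, while the arm keeps its last pose, push and grip.
It also fails if it takes over 66 s, if anything falls off the work surface, if the arm or the gripper's body presses on something with over 40 N, if the wrist force passes 120 N, or if a joint passes its speed limit or range.

## Robot

A 6-joint arm with a two-finger parallel gripper is mounted at the origin on a cart in front of the work surface, level with it; the furniture and walls round the work are solid. World frame = base frame: x ahead of the robot, y to its left, z up, the work surface at z = 0. Lengths are in m, angles in rad, forces in N, time in s.
With the tool pointing down it reaches from about 0.375 to 0.925 m from the base axis. Payload 5.7 kg.
Tool frame: the origin (TCP) lies on the centre line of the jaws, within the pads' length; the fingertips stand 17 mm ahead of it and the grasp point (between the pads) lies 2 mm behind it (manip.tip_extent is the distance from the TCP to the fingertips, in m); x points along the fingers, z is the direction in which the jaws open and shut, and the axes are right-handed (so a half turn about x gives the same grasp; the last joint's range is limited). The gripper opens to 85 mm and grips with 20 to 120 N. Pads are 22 mm wide; open, the fingers measure 114 mm over their backs; the gripper's body (76 mm by 85 mm) begins 54 mm behind the grasp point. The pads swing forward as they close: fully open they stand 13 mm farther back than shut.
Start: joints at [-1.463, 0.359, 1.51, -0, 1.272, -0.115], TCP at [0.133, -0.585, 0.248] pointing down, gripper open.
Joint ranges: [-2.97, 2.97], [-1.01, 2.36], [0.21, 2.38], [-0.96, 4.11], [0.2, 2.71], [-2.98, 2.98]. Speed limits (rad/s): [2.39, 2.39, 3.14, 3.14, 3.14, 3.14].

## Interface

Orientations are given as [roll, pitch, yaw] about the fixed x, y, z axes, in that order (R = Rz(yaw) Ry(pitch) Rx(roll)).
In Python, from bench import manip, camera, sign_off gives the robot as it stands. The module is installed in compiled form; this text tells all that it offers.
- The arm moves only by the shell command python3 -m inch 'ROWS'. ROWS is text: rows parted by semicolons, each of 7 numbers parted by spaces: the shift along the tool's x, y, z in m, then the turn, a rotation vector about the tool's x, y, z in rad, then the opening, from 0 (shut) to 1 (fully open). A call has 1 to 10 rows; each row is the pose to reach, as a shift and turn from the pose measured when the call began, along the tool's axes at that moment; what a row does not reach only later rows make up. A row lasts 1/10 s, in which the tool goes at most 50 mm and 8.59 degrees, less where a joint would pass 70% of its speed; a pose out of reach is approached as far as the arm can. A call with a gripper value outside its range is refused whole. The fingers move at their own pace and stop on an object; the grip force is fixed at half the most. Time passes only in rows, so rows that repeat a pose let the fingers close. It gives the time, the measured TCP pose, the force and the opening at its end, in the units of the state.
- manip.state(): the state, without advancing time (a new reading comes with each control period).
- camera(name): name is "scene" or "top" or "wrist"; returns a dict with "pixels" (400x640x3 uint8, red, green, blue), "camera_matrix" (3x3 intrinsics, pixels), "k1" (the pictures are not rectified: a ray, as slopes to the right and down, at radius r is drawn at 1 + k1 r^2 times it, then the intrinsics apply), "R" (3x3) and "t" (3): a world point X has camera coordinates R X + t. Camera axes: x right, y down, z forward; pixel columns grow to the right and rows downward; lengths in m; the calibration is good to about 2 mm. A picture is of the moment at which its call begins. There is no depth.
- sign_off(): hands the job in, once; it reports no verdict.
The state is a dict: "time_s": time; "q": joint angles; "joint_velocities": joint speeds; "joint_efforts": joint torques, N m; "position": TCP position; "ee_rot": TCP orientation; "wrist_force": force on the tool from outside, world axes, zero at the start; "wrist_torque": the same for the moment, N m; "width": finger opening in m.
Only numpy, scipy, OpenCV 4.12 (cv2) and the standard library are available. Lean on these libraries where they do the work, as an engineer would, in place of code of your own. Each camera call takes 0.05 s, during which the arm holds its last target.

## Working session

There is one attempt and no reset: what is moved stays moved. The work goes in short steps, Python scripts to look and compute and a shell command to move; the robot and the scene stay as the last step left them, time stands still between calls to the robot, and variables do not carry over. Pictures are saved under pics/ and viewed, and the job is handed in when it is done.

```bash
mkdir -p pics; cat > h.py <<'E'
import numpy as np, cv2
from bench import manip, camera
def snap(n,f=None):
    c=camera(n)
    if f: cv2.imwrite('pics/'+f,c["pixels"][:,:,::-1])
    return c
def ray(c,u,v):
    K=np.array(c["camera_matrix"]);k1=c["k1"]
    d=np.array([(u-K[0,2])/K[0,0],(v-K[1,2])/K[1,1]])
    s=d.copy()
    for _ in range(30): s=d/(1+k1*(s@s))
    R=np.array(c["R"]);t=np.array(c["t"])
    return -R.T@t, R.T@np.array([s[0],s[1],1])
def onz(c,u,v,z):
    o,d=ray(c,u,v); return o+d*(z-o[2])/d[2]
def proj(c,X):
    p=np.array(c["R"])@np.array(X)+np.array(c["t"]); s=p[:2]/p[2]; s=s*(1+c["k1"]*(s@s)); K=np.array(c["camera_matrix"])
    return np.array([K[0,0]*s[0]+K[0,2],K[1,1]*s[1]+K[1,2]])
E
python3 - <<'E'
from h import *
s=manip.state(); print({k:np.round(v,3) for k,v in s.items()}, manip.tip_extent)
for n in("scene","top","wrist"):
    c=snap(n,n+"0.png"); print(n,np.round(-np.array(c["R"]).T@np.array(c["t"]),3),c["k1"])
E
```

```text
{'time_s': np.float64(0.0), 'q': array([-1.463,  0.359,  1.511, -0.   ,  1.273, -0.115]), 'joint_velocities': array([-0.001,  0.001, -0.001, -0.001,  0.002,  0.001]), 'joint_efforts': array([-4.0000e-03, -5.2764e+01, -2.7862e+01, -1.0000e-03,  1.3000e-02,
       -0.0000e+00]), 'position': array([ 0.132, -0.585,  0.247]), 'ee_rot': array([3.039, 1.569, 1.691]), 'wrist_force': array([ 0.606, -0.728, -0.942]), 'wrist_torque': array([-0.024, -0.034, -0.041]), 'width': np.float64(0.085)} 0.017
scene [-0.106  0.491  1.015] 0.005631928744184593
top [0.464 0.035 1.324] -0.020256716178395806
wrist [ 0.206 -0.568  0.373] 0.016823232366806253
```

View pics/scene0.png

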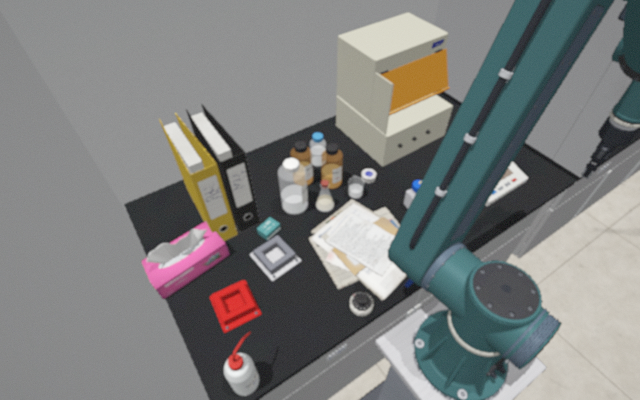

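View pics/top0.png

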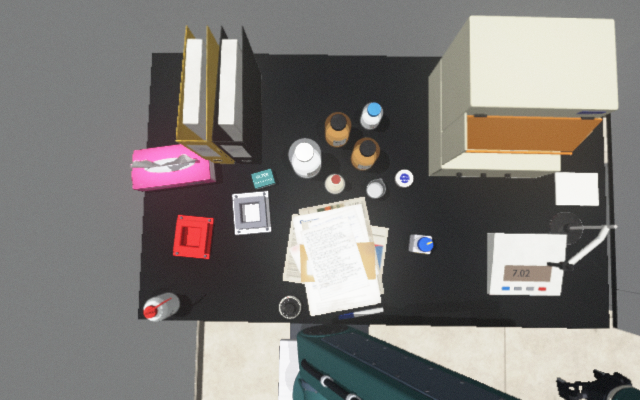

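View pics/wrist0.png

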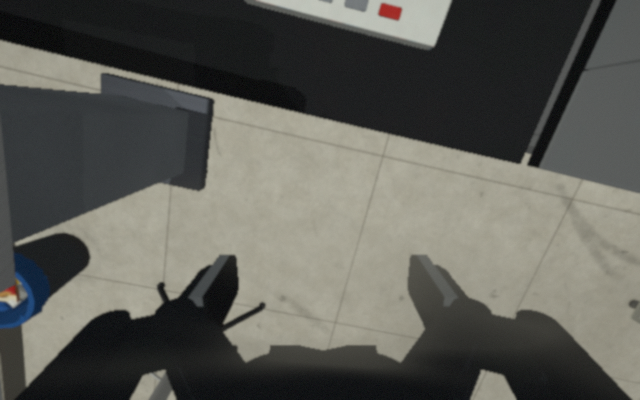

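The scene and top views show the bottle with the blue cap at about (423,243) in top and the grey holder at (252,213). The red look-alike is at (193,237). I'll zoom in on the top view.

```bash
python3 - <<'E'
from h import *
c=snap("top"); im=c["pixels"][:,:,::-1]
a=cv2.resize(im[222:267,395:450],None,fx=8,fy=8,interpolation=cv2.INTER_CUBIC)
b=cv2.resize(im[185:240,225:280],None,fx=7,fy=7,interpolation=cv2.INTER_CUBIC)
o=np.zeros((400,800,3),np.uint8);o[:a.shape[0],:a.shape[1]][:, :400]=a[:,:400];o[:b.shape[0],405:405+b.shape[1]]=b
cv2.imwrite('pics/z1.png',o)
hsv=cv2.cvtColor(im,cv2.COLOR_BGR2HSV)
# blue cap
def comp(m,roi):
    M=np.zeros_like(m);x0,y0,x1,y1=roi;M[y0:y1,x0:x1]=m[y0:y1,x0:x1]
    cs,_=cv2.findContours(M,cv2.RETR_EXTERNAL,cv2.CHAIN_APPROX_NONE); return max(cs,key=cv2.contourArea)
k=comp(cv2.inRange(hsv,(100,120,80),(130,255,255)),(395,222,450,267))
ce=cv2.minEnclosingCircle(k);print(ce,onz(c,*ce[0],.109))
w=comp(cv2.inRange(hsv,(0,0,120),(180,255,255)),(395,222,450,267)); r=cv2.minAreaRect(w);print(r,[onz(c,*p,.068) for p in cv2.boxPoints(r)])
y=cv2.inRange(hsv,(20,90,120),(35,255,255));ys=np.argwhere(y[222:267,395:450]);print('yellow',len(ys),(ys+[222,395])[:,::-1].tolist()[:40])
w=comp(cv2.inRange(hsv,(0,0,100),(180,80,255)),(225,185,280,240)); r=cv2.minAreaRect(w);P=np.array([onz(c,*p,.006) for p in cv2.boxPoints(r)]);print(r,P,P.mean(0))
print(np.linalg.norm(P-np.roll(P,1,0),axis=1))
E
```

```text
((425.5, 243.5), 7.905794143676758) [ 0.44495468 -0.25007739  0.109     ]
((421.09234619140625, 243.76156616210938), (23.938703536987305, 18.109071731567383), 7.125016689300537) [array([ 0.42129966, -0.20982339,  0.068     ]), array([ 0.47273322, -0.21611083,  0.068     ]), array([ 0.46545147, -0.28437906,  0.068     ]), array([ 0.41405769, -0.27787854,  0.068     ])]
yellow 3 [[430, 242], [428, 243], [429, 243]]
((250.99758911132812, 212.47164916992188), (42.04582977294922, 37.37723159790039), 85.10090637207031) [[0.58492131 0.31814805 0.006     ]
 [0.59671445 0.20492488 0.006     ]
 [0.46985747 0.19048027 0.006     ]
 [0.45809587 0.30282159 0.006     ]] [0.52739727 0.2540937  0.006     ]
[0.12774815 0.11383569 0.1276767  0.11295533]
```

View pics/z1.png

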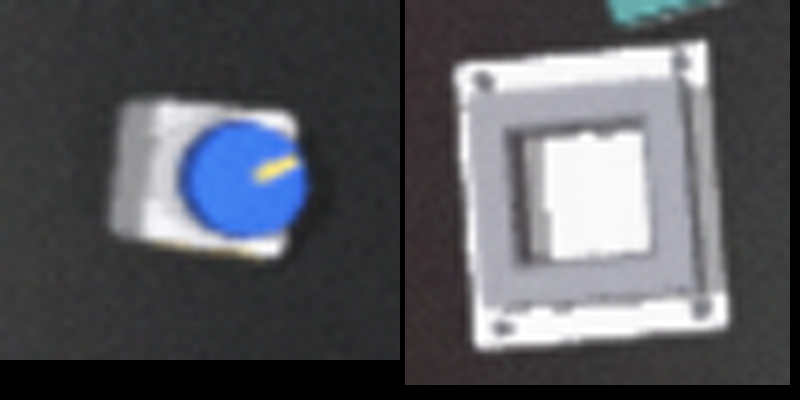

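The label's yellow edge shows on the robot-facing side of the bottle, and the cap mark points to image right. Bottle: about (0.445, -0.25), yaw about -6°. Holder: about (0.527, 0.254), yaw about +6.5°, and its plate measures 128x113 mm against 124x110 mm given. Next I'll move above the bottle and look with the wrist camera.

```bash
cat >> h.py <<'E'
from scipy.spatial.transform import Rotation as Ro
def Rt():
    return Ro.from_euler('xyz',manip.state()["ee_rot"]).as_matrix()
def plan(p,jaw):
    """tool down; jaw = angle of tool z axis in world xy (rad)"""
    s=manip.state();R=Rt()
    x=np.array([0,0,-1.]);z=np.array([np.cos(jaw),np.sin(jaw),0]);y=np.cross(z,x)
    T=np.stack([x,y,z],1)
    print('at',np.round(s["position"],4),'jaw',np.round(np.degrees(np.arctan2(R[1,2],R[0,2])),2),'tilt',np.round(R[:,0],4),'q',np.round(s["q"],3),'t',s["time_s"])
    print('shift',np.round(R.T@(np.array(p)-s["position"]),4),'rot',np.round(Ro.from_matrix(R.T@T).as_rotvec(),4))
E
python3 - <<'E'
from h import *
print(np.round(Rt(),3))
for j in (-96,-6,84,174): plan([.42,-.25,.25],np.radians(j))
E
```

```text
[[-0.     0.975  0.221]
 [ 0.001  0.221 -0.975]
 [-1.     0.    -0.001]]
at [ 0.1325 -0.5848  0.2478] jaw -77.24 tilt [-1.0e-04  1.1e-03 -1.0e+00] q [-1.463  0.359  1.511 -0.     1.272 -0.115] t 0.2
shift [-0.0019  0.3543 -0.263 ] rot [ 3.275e-01 -1.100e-03  1.000e-04]
at [ 0.1325 -0.5848  0.2478] jaw -77.24 tilt [-1.0e-04  1.1e-03 -1.0e+00] q [-1.463  0.359  1.511 -0.     1.272 -0.115] t 0.2
shift [-0.0019  0.3543 -0.263 ] rot [-1.2433e+00 -9.0000e-04 -8.0000e-04]
at [ 0.1325 -0.5848  0.2478] jaw -77.24 tilt [-1.0e-04  1.1e-03 -1.0e+00] q [-1.463  0.359  1.511 -0.     1.272 -0.115] t 0.2
shift [-0.0019  0.3543 -0.263 ] rot [-2.8141e+00 -1.0000e-04 -1.6000e-03]
at [ 0.1325 -0.5848  0.2478] jaw -77.24 tilt [-1.0e-04  1.1e-03 -1.0e+00] q [-1.463  0.359  1.511 -0.     1.272 -0.115] t 0.2
shift [-0.0019  0.3543 -0.263 ] rot [ 1.8983e+00 -9.0000e-04  1.0000e-03]
```

```bash
python3 - <<'E'
from h import *
plan([.44,-.32,.29],np.radians(-6))
E
```

```text
at [ 0.1325 -0.5848  0.2478] jaw -77.24 tilt [-1.0e-04  1.1e-03 -1.0e+00] q [-1.463  0.359  1.511 -0.     1.272 -0.115] t 0.2
shift [-0.042   0.3584 -0.1904] rot [-1.2433e+00 -9.0000e-04 -8.0000e-04]
```

```bash
python3 -m inch '-0.03 0.035 -0.019 -0.12 0 0 1; -0.042 0.07 -0.038 -0.25 0 0 1; -0.042 0.105 -0.057 -0.37 0 0 1; -0.042 0.14 -0.075 -0.5 0 0 1; -0.042 0.18 -0.095 -0.62 0 0 1; -0.042 0.215 -0.114 -0.75 0 0 1; -0.042 0.25 -0.133 -0.87 0 0 1; -0.042 0.285 -0.152 -1.0 0 0 1; -0.042 0.32 -0.171 -1.12 0 0 1; -0.042 0.358 -0.19 -1.24 0 0 1'; python3 - <<'E'
from h import *
plan([.44,-.32,.29],np.radians(-6)); snap("wrist","w1.png"); snap("top","t1.png")
E
```

```text
time_s: 1.2
position: [0.4405, -0.3191, 0.29]
ee_rot: [2.021, 1.57, 1.918]
wrist_force: [0.9, -0.2, 0.1]
width: 0.0855
at [ 0.4405 -0.3191  0.29  ] jaw -5.92 tilt [-4.0e-04  1.2e-03 -1.0e+00] q [-7.540e-01  2.420e-01  1.574e+00  1.000e-03  1.327e+00 -6.510e-01] t 1.2
shift [-0.     -0.0009 -0.0004] rot [ 0.0014 -0.0005 -0.0011]
```

View pics/w1.png

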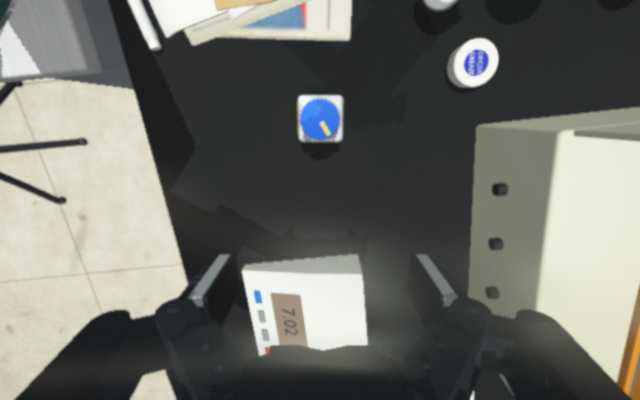

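The wrist picture shows the bottle at (320,118), nearly straight below the camera, with the jaws aligned to it to within a few degrees. The mark points down-right.

```bash
python3 - <<'E'
from h import *
c=snap("wrist"); im=c["pixels"][:,:,::-1];hsv=cv2.cvtColor(im,cv2.COLOR_BGR2HSV)
x0,y0,x1,y1=280,75,365,165
sub=hsv[y0:y1,x0:x1]; b=im[y0:y1,x0:x1]
cv2.imwrite('pics/z2.png',cv2.resize(b,None,fx=6,fy=6,interpolation=cv2.INTER_CUBIC))
def big(m): 
    cs,_=cv2.findContours(m,cv2.RETR_EXTERNAL,cv2.CHAIN_APPROX_NONE);return max(cs,key=cv2.contourArea)+np.array([x0,y0])
k=cv2.minEnclosingCircle(big(cv2.inRange(sub,(100,120,60),(130,255,255))));print(k,onz(c,*k[0],.109))
w=cv2.inRange(sub,(0,0,110),(180,255,255));r=cv2.minAreaRect(big(w));print(r);P=np.array([onz(c,*p,.066) for p in cv2.boxPoints(r)]);print(P,P.mean(0),np.linalg.norm(P-np.roll(P,1,0),axis=1))
e=np.roll(P,-1,0)-P;print(np.degrees(np.arctan2(e[:,1],e[:,0])))
y=np.argwhere(cv2.inRange(sub,(20,90,120),(38,255,255)))[:,::-1]+[x0,y0]
Y=np.array([onz(c,*p,.109)[:2] for p in y]);C=onz(c,*k[0],.109)[:2];d=Y-C;n=np.linalg.norm(d,axis=1);Y=Y[n<.02];m=Y.mean(0)-C;print(len(Y),'mark dir deg',np.degrees(np.arctan2(m[1],m[0])),np.linalg.norm(m))
E
```

```text
((317.3387756347656, 121.63084411621094), 19.9128475189209) [ 0.44411311 -0.24875379  0.109     ]
((317.4999694824219, 120.5), (46.99999237060547, 44.99999237060547), 90.0)
[[ 0.42102257 -0.22057689  0.066     ]
 [ 0.47154206 -0.2257264   0.066     ]
 [ 0.46717351 -0.27767205  0.066     ]
 [ 0.41423864 -0.27227331  0.066     ]] [ 0.44349419 -0.24906216  0.066     ] [0.05213963 0.05078126 0.05212903 0.05320947]
[ -5.82011426 -94.80717847 174.17663184  82.52400373]
36 mark dir deg -65.3004745032435 0.0101982690385075
```

View pics/z2.png

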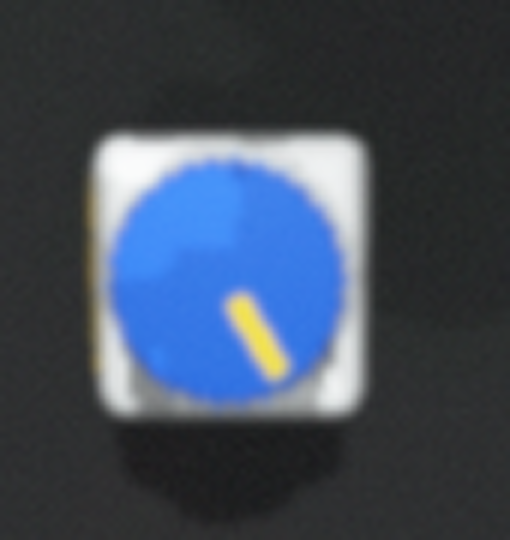

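Bottle at (0.444, -0.249), yaw -5.9°. Its outline measures 52 mm, as given, and both views agree. The mark gives cap_turn ≈ 2.10.

```bash
python3 - <<'E'
from h import *
plan([.444,-.249,.058],np.radians(-5.9))
E
```

```text
at [ 0.4412 -0.3187  0.2899] jaw -5.97 tilt [-1.0e-04  1.6e-03 -1.0e+00] q [-7.530e-01  2.430e-01  1.573e+00  1.000e-03  1.327e+00 -6.490e-01] t 1.35
shift [ 0.232   0.0692 -0.0044] rot [-0.0012 -0.0002 -0.0015]
```

```bash
python3 -m inch '0.02 0.035 -0.002 0 0 0 1; 0.05 0.069 -0.004 0 0 -0.0015 1; 0.09 0.069 -0.004 0 0 -0.0015 1; 0.12 0.069 -0.004 0 0 -0.0015 1; 0.12 0.069 -0.004 0 0 -0.0015 1'; python3 - <<'E'
from h import *
plan([.444,-.249,.058],np.radians(-5.9));snap("wrist","w2.png")
E
```

```text
time_s: 1.85
position: [0.4409, -0.248, 0.1665]
ee_rot: [2.666, 1.562, 2.56]
wrist_force: [-0.1, 1.3, 0.7]
width: 0.0852
at [ 0.4409 -0.248   0.1665] jaw -6.06 tilt [-0.0071  0.0047 -1.    ] q [-6.490e-01  3.240e-01  1.801e+00 -1.000e-03  1.025e+00 -5.430e-01] t 1.85
shift [ 0.1085 -0.0011  0.004 ] rot [-0.0028 -0.0076 -0.0039]
```

View pics/w2.png

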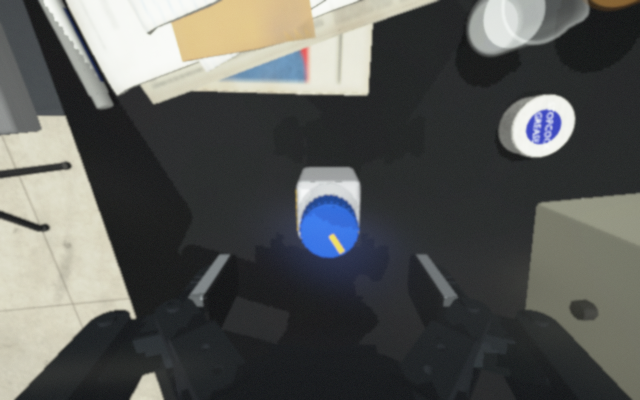

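The bottle is centred between the fingers at column 329, with the finger midpoint at about 324. Descending.

```bash
python3 -m inch '0.03 -0.001 0.003 0 -0.007 -0.004 1; 0.06 -0.001 0.004 0 -0.0076 -0.004 1; 0.09 -0.001 0.004 -0.0028 -0.0076 -0.004 1; 0.1085 -0.001 0.004 -0.0028 -0.0076 -0.004 1; 0.1085 -0.001 0.004 -0.0028 -0.0076 -0.004 1;0.1085 -0.001 0.004 -0.0028 -0.0076 -0.004 1'; python3 - <<'E'
from h import *
plan([.444,-.249,.058],np.radians(-5.9));snap("wrist","w3.png")
E
```

```text
time_s: 2.5
position: [0.4467, -0.2517, 0.0615]
ee_rot: [-0.552, 1.565, -0.656]
wrist_force: [-0.1, -0.2, 0.5]
width: 0.0851
at [ 0.4467 -0.2517  0.0615] jaw -5.96 tilt [ 0.0045 -0.0034 -1.    ] q [-0.648  0.486  1.887 -0.     0.763 -0.544] t 2.5
shift [ 0.0035  0.0024 -0.003 ] rot [-0.0011  0.0048  0.003 ]
```

View pics/w3.png

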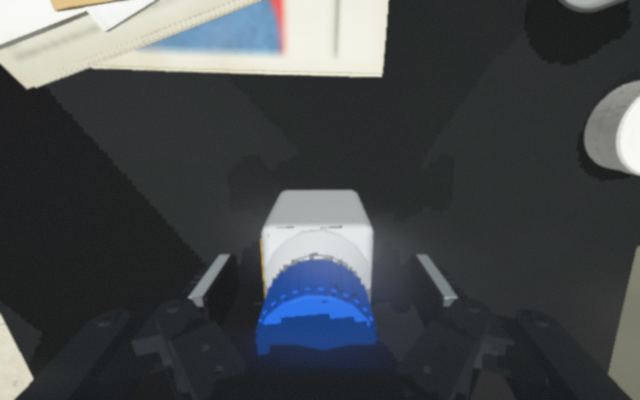

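The bottle stands squarely between the pads. I'll make the small correction and close.

```bash
python3 -m inch '0.002 0.0024 -0.003 0 0.0048 0.003 1; 0.002 0.0024 -0.003 0 0.0048 0.003 1; 0.002 0.0024 -0.003 0 0.0048 0.003 0.3;0.002 0.0024 -0.003 0 0.0048 0.003 0.3;0.002 0.0024 -0.003 0 0.0048 0.003 0.3;0.002 0.0024 -0.003 0 0.0048 0.003 0.3;0.002 0.0024 -0.003 0 0.0048 0.003 0.3;0.002 0.0024 -0.003 0 0.0048 0.003 0.3'; python3 - <<'E'
from h import *
plan([.444,-.249,.058],np.radians(-5.9))
E
```

```text
time_s: 3.35
position: [0.4446, -0.2492, 0.0604]
ee_rot: [-0.517, 1.569, -0.62]
wrist_force: [-1.1, 0.7, 6.8]
width: 0.0508
at [ 0.4446 -0.2492  0.0604] jaw -5.94 tilt [ 0.0014 -0.001  -1.    ] q [-0.647  0.486  1.892  0.     0.762 -0.543] t 3.35
shift [ 0.0024  0.0002 -0.0007] rot [-0.0007  0.0015  0.0009]
```

```bash
python3 -m inch '-0.02 0 0 0 0 0 0.2; -0.05 0 0 0 0 0 0.2; -0.09 0 0 0 0 0 0.2; -0.13 0 0 0 0 0 0.2; -0.17 0 0 0 0 0 0.2; -0.18 0 0 0 0 0 0.2'; python3 - <<'E'
from h import *
plan([.525,.20,.24],np.radians(6.5));snap("wrist","w4.png")
E
```

```text
time_s: 3.95
position: [0.4461, -0.2503, 0.2444]
ee_rot: [-0.536, 1.562, -0.64]
wrist_force: [0.3, -0.5, -2.4]
width: 0.0508
at [ 0.4461 -0.2503  0.2444] jaw -5.93 tilt [ 0.0069 -0.0052 -1.    ] q [-0.646  0.231  1.709  0.     1.193 -0.543] t 3.95
shift [0.0026 0.456  0.0319] rot [-0.2169  0.0069  0.0052]
```

View pics/w4.png

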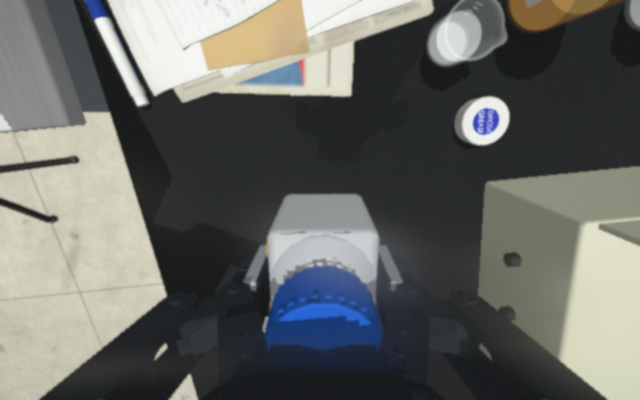

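The bottle is held, and the load of -2.4 N matches its weight. Carrying it towards the holder and stopping short to look.

```bash
python3 -m inch '0 0.03 0.003 -0.02 0 0 0.2; 0 0.075 0.006 -0.05 0.002 0.002 0.2; 0 0.12 0.01 -0.08 0.004 0.003 0.2; 0.001 0.165 0.013 -0.1 0.006 0.005 0.2; 0.002 0.21 0.016 -0.12 0.007 0.005 0.2; 0.002 0.255 0.019 -0.14 0.007 0.005 0.2; 0.002 0.3 0.022 -0.16 0.007 0.005 0.2; 0.002 0.345 0.025 -0.18 0.007 0.005 0.2; 0.002 0.385 0.028 -0.2 0.007 0.005 0.2; 0.002 0.41 0.03 -0.217 0.007 0.005 0.2'; python3 -m inch '0 0 0 0 0 0 0.2;0 0 0 0 0 0 0.2'; python3 - <<'E'
from h import *
plan([.525,.20,.24],np.radians(6.5));snap("wrist","w5.png");snap("scene","s5.png")
E
```

```text
time_s: 5.0
position: [0.5169, 0.1573, 0.2378]
ee_rot: [2.948, 1.566, 3.064]
wrist_force: [0.2, -0.6, -3.5]
width: 0.0507
time_s: 5.2
position: [0.515, 0.1575, 0.2351]
ee_rot: [3.11, 1.561, -3.056]
wrist_force: [-0.5, 0.1, -1.6]
width: 0.0509
at [0.515  0.1575 0.2351] jaw 6.75 tilt [-9.4e-03 -8.0e-04 -1.0e+00] q [1.680e-01 2.880e-01 1.653e+00 1.000e-03 1.210e+00 5.000e-02] t 5.2
shift [-0.005   0.041   0.0149] rot [ 0.0043 -0.0095 -0.0003]
```

View pics/w5.png

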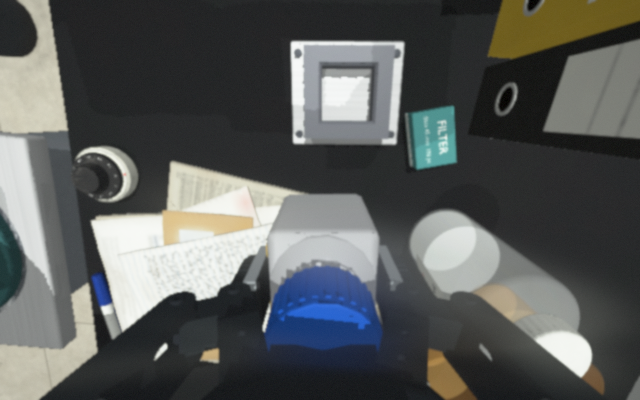

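The holder is unobstructed at (347,92), square to the jaws. The green carton is at (432,137), just beside it. Measuring the plate outline and the pocket.

```bash
python3 - <<'E'
from h import *
c=snap("wrist"); im=c["pixels"][:,:,::-1];x0,y0,x1,y1=275,25,405,160
b=im[y0:y1,x0:x1];g=cv2.cvtColor(b,cv2.COLOR_BGR2GRAY)
cv2.imwrite('pics/z3.png',cv2.resize(b,None,fx=4,fy=4,interpolation=cv2.INTER_CUBIC))
cs,_=cv2.findContours(cv2.inRange(g,75,255),cv2.RETR_EXTERNAL,cv2.CHAIN_APPROX_NONE)
k=max(cs,key=cv2.contourArea)+np.array([x0,y0])
W=np.array([onz(c,*p[0],.006)[:2] for p in k],np.float32)
r=cv2.minAreaRect(W);print('plate',r)
print(np.round(proj(c,[*r[0],.006]),1))
E
```

```text
plate ((0.5272706151008606, 0.25491565465927124), (0.12575803697109222, 0.11160394549369812), 6.30974006652832)
[344.6  94.1]
```

View pics/z3.png

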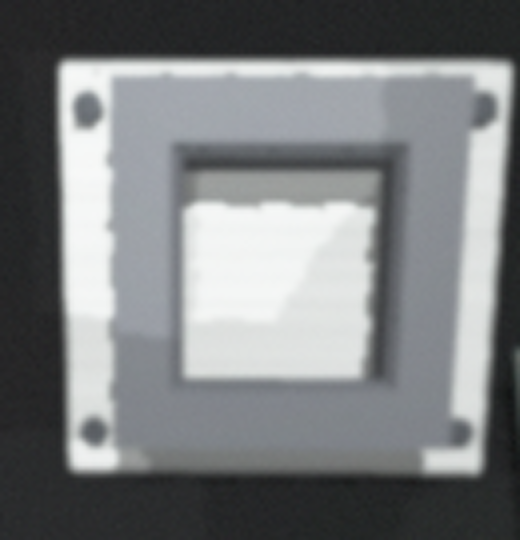

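```bash
python3 - <<'E'
from h import *
c=snap("wrist")
P=np.array([onz(c,u,v,.034) for u,v in [(318,60),(377.5,60),(373.7,121.2),(318.7,122)]]);print(P,P.mean(0),np.linalg.norm(P-np.roll(P,1,0),axis=1))
s=manip.state();R=Rt();o=np.array(s["position"])
for z in(-26,26): 
  for d in (.0604,-.007): print(d,z,proj(c,o+R@np.array([d,.026,z/1000])))
im=c["pixels"][:,:,::-1][170:330,230:410];cv2.imwrite('pics/z4.png',cv2.resize(im,None,fx=4,fy=4,interpolation=cv2.INTER_CUBIC)[:600])
plan([.5273,.2545,.20],np.radians(6.3))
E
```

```text
[[0.49502738 0.28217228 0.034     ]
 [0.55533123 0.28891377 0.034     ]
 [0.56148747 0.2293562  0.034     ]
 [0.50239289 0.22178964 0.034     ]] [0.52855974 0.25555797 0.034     ] [0.06083021 0.0606795  0.0598749  0.05957702]
0.0604 -26 [283.98960311 192.35302259]
-0.007 -26 [263.99887015 232.29949689]
0.0604 26 [362.91152842 192.33957402]
-0.007 26 [382.98066587 232.31812682]
at [0.5163 0.1561 0.237 ] jaw 6.57 tilt [-5.9e-03 -2.0e-04 -1.0e+00] q [1.650e-01 2.860e-01 1.651e+00 1.000e-03 1.210e+00 5.000e-02] t 5.4
shift [0.037  0.0965 0.0224] rot [ 0.0047 -0.0059 -0.0004]
```

View pics/z4.png

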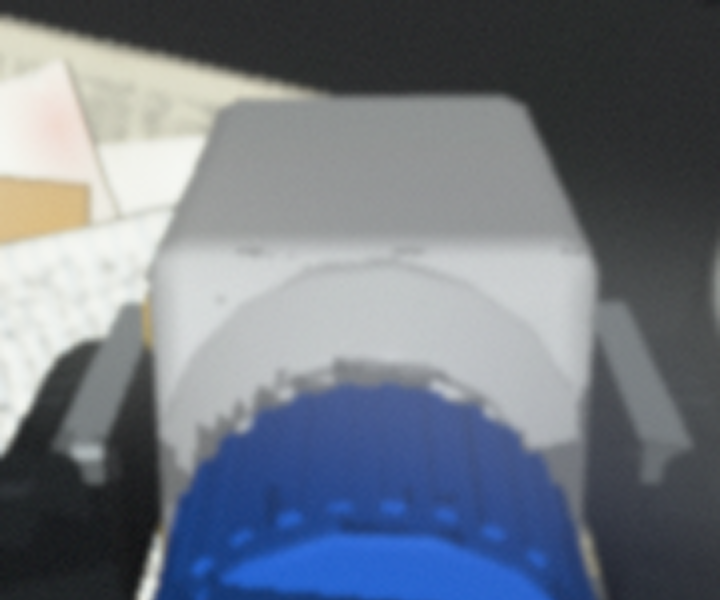

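The bottle sits in the hand as predicted (edges within about 1.5 px). The pocket mouth measures 60 mm against 61 mm, centred at (0.5286, 0.2556). The plate centre is (0.5273, 0.2549). Target: (0.528, 0.255).

```bash
python3 -m inch '0 0.03 0.007 0 -0.006 0 0.2; 0.01 0.06 0.014 0.004 -0.006 0 0.2; 0.02 0.085 0.02 0.0047 -0.006 0 0.2; 0.06 0.097 0.023 0.0047 -0.006 0 0.2; 0.1 0.097 0.023 0.0047 -0.006 0 0.2; 0.115 0.097 0.023 0.0047 -0.006 0 0.2; 0.115 0.097 0.023 0.0047 -0.006 0 0.2;0.115 0.097 0.023 0.0047 -0.006 0 0.2'; python3 - <<'E'
from h import *
plan([.528,.255,.066],np.radians(6.3));c=snap("wrist","w6.png");print(manip.state()["wrist_force"])
E
```

```text
time_s: 6.2
position: [0.528, 0.2544, 0.1224]
ee_rot: [0.724, 1.57, 0.833]
wrist_force: [0.7, -0.4, -2.0]
width: 0.0508
at [0.528  0.2544 0.1224] jaw 6.23 tilt [ 4.e-04  5.e-04 -1.e+00] q [0.331 0.477 1.674 0.    0.991 0.222] t 6.2
shift [0.0564 0.0006 0.    ] rot [-0.0012  0.0005 -0.0004]
[ 0.40133752  0.54160511 -2.38551189]
```

View pics/w6.png

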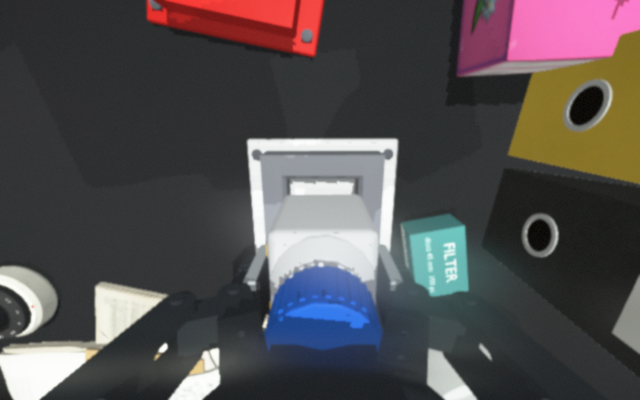

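The bottle is over the pocket and square to it. Lowering gently, with a force check.

```bash
python3 -m inch '0.015 0.0006 0 0 0 0 0.2; 0.025 0.0006 0 0 0 0 0.2; 0.032 0.0006 0 0 0 0 0.2; 0.038 0.0006 0 0 0 0 0.2; 0.038 0.0006 0 0 0 0 0.2'; python3 -m inch '0.005 0 0 0 0 0 0.2; 0.01 0 0 0 0 0 0.2; 0.014 0 0 0 0 0 0.2; 0.014 0 0 0 0 0 0.2'; python3 - <<'E'
from h import *
plan([.528,.255,.066],np.radians(6.3))
E
```

```text
time_s: 6.75
position: [0.5285, 0.2552, 0.0849]
ee_rot: [0.354, 1.569, 0.463]
wrist_force: [0.0, 0.5, -3.8]
width: 0.0509
time_s: 7.15
position: [0.5281, 0.255, 0.0702]
ee_rot: [0.505, 1.57, 0.613]
wrist_force: [0.1, -0.5, -2.6]
width: 0.0509
at [0.5281 0.255  0.0702] jaw 6.23 tilt [ 7.e-04  5.e-04 -1.e+00] q [0.332 0.548 1.711 0.    0.882 0.223] t 7.15
shift [ 0.0042 -0.     -0.0001] rot [-0.0012  0.0007 -0.0004]
```

```bash
python3 -m inch '0.002 0 0 0 0 0 0.2; 0.0035 0 0 0 0 0 0.2; 0.0045 0 0 0 0 0 0.2;0.0045 0 0 0 0 0 0.2'; python3 - <<'E'
from h import *
plan([.528,.255,.066],np.radians(6.3));snap("wrist","w7.png");print(manip.state()["wrist_force"])
E
```

```text
time_s: 7.55
position: [0.5281, 0.2551, 0.0665]
ee_rot: [0.433, 1.57, 0.542]
wrist_force: [-2.7, -0.5, 4.1]
width: 0.0504
at [0.5281 0.2551 0.0665] jaw 6.24 tilt [ 9.e-04  6.e-04 -1.e+00] q [0.332 0.554 1.713 0.    0.874 0.223] t 7.55
shift [ 0.0005 -0.0001 -0.0001] rot [-0.0011  0.001  -0.0005]
[-2.79524087 -0.294934    5.72522506]
```

View pics/w7.png

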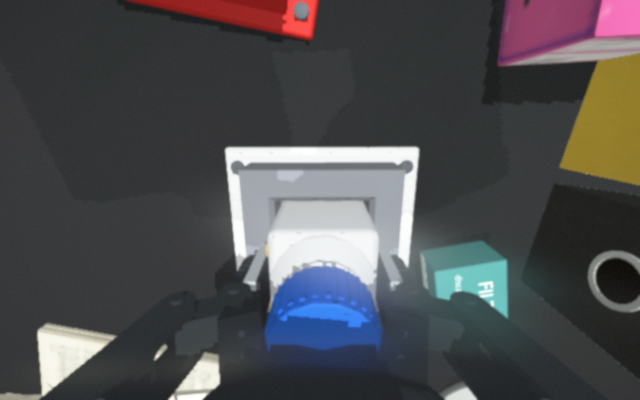

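The bottle touched down at TCP z = 0.0665, against 0.0664 predicted for full depth, so it is seated. Releasing and rising.

```bash
python3 -m inch '0 0 0 0 0 0 1; 0 0 0 0 0 0 1; 0 0 0 0 0 0 1; 0 0 0 0 0 0 1; 0 0 0 0 0 0 1; 0 0 0 0 0 0 1'; python3 -m inch '-0.02 0 0 0 0 0 1; -0.05 0 0 0 0 0 1;-0.09 0 0 0 0 0 1;-0.12 -0.04 0 0 0 0 1;-0.15 -0.07 0 0 0 0 1;-0.15 -0.07 0 0 0 0 1;-0.15 -0.07 0 0 0 0 1'; python3 - <<'E'
from h import *
plan([.528,.255,.105],np.radians(6.3));c=snap("wrist","w8.png");print(manip.state()["wrist_force"])
im=c["pixels"][:,:,::-1];hsv=cv2.cvtColor(im,cv2.COLOR_BGR2HSV)
m=cv2.inRange(hsv,(100,120,60),(130,255,255));cs,_=cv2.findContours(m,cv2.RETR_EXTERNAL,cv2.CHAIN_APPROX_NONE)
for k in cs:
    if cv2.contourArea(k)>300: e=cv2.minEnclosingCircle(k);print(e,onz(c,*e[0],.115))
E
```

```text
time_s: 8.2
position: [0.5281, 0.2551, 0.0664]
ee_rot: [0.424, 1.57, 0.533]
wrist_force: [0.3, -0.5, 0.1]
width: 0.0854
time_s: 8.9
position: [0.536, 0.1851, 0.217]
ee_rot: [0.376, 1.568, 0.483]
wrist_force: [0.1, 0.0, -1.4]
width: 0.0852
at [0.536  0.1851 0.217 ] jaw 6.14 tilt [ 0.0026  0.0013 -1.    ] q [2.100e-01 3.410e-01 1.623e+00 1.000e-03 1.175e+00 1.030e-01] t 8.9
shift [ 0.1121  0.0702 -0.0008] rot [-0.0029  0.0027 -0.0011]
[0.36357227 0.52245802 0.45328316]
((73.0, 317.5), 17.755380630493164) [0.32011068 0.05799859 0.115     ]
((322.0, 120.0), 27.29478645324707) [0.52800826 0.25565132 0.115     ]
```

View pics/w8.png

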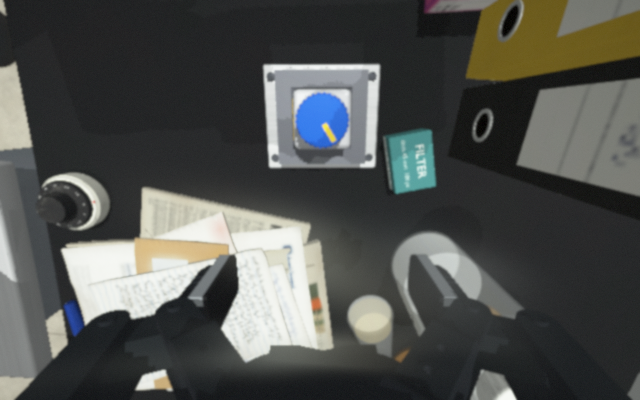

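The bottle is upright in the pocket. The cap centre at (322,120) maps to (0.528, 0.2557), and the carton hasn't moved. I'll measure the mark and the bottle yaw before screwing.

```bash
cat >> h.py <<'E'
def measure(c,x0,y0,x1,y1,ztop=.115,zb=.072,thr=185,name=None):
    im=c["pixels"][:,:,::-1][y0:y1,x0:x1];hsv=cv2.cvtColor(im,cv2.COLOR_BGR2HSV);g=cv2.cvtColor(im,cv2.COLOR_BGR2GRAY)
    if name: cv2.imwrite('pics/'+name,cv2.resize(im,None,fx=5,fy=5,interpolation=cv2.INTER_CUBIC))
    cap=cv2.inRange(hsv,(100,100,40),(130,255,255));yel=cv2.inRange(hsv,(18,80,110),(38,255,255))
    k=max(cv2.findContours(cap,cv2.RETR_EXTERNAL,cv2.CHAIN_APPROX_NONE)[0],key=cv2.contourArea)+np.array([x0,y0])
    e=cv2.minEnclosingCircle(k);C=onz(c,*e[0],ztop)[:2]
    y=np.argwhere(yel)[:,::-1]+[x0,y0];Y=np.array([onz(c,*p,ztop)[:2] for p in y]);Y=Y[np.linalg.norm(Y-C,axis=1)<.021]
    m=Y.mean(0)-C; u=np.linalg.svd(Y-Y.mean(0))[2][0]; u=u*np.sign(u@m)
    print('cap',e,C,'mark via centre',np.degrees(np.arctan2(m[1],m[0])),'via axis',np.degrees(np.arctan2(u[1],u[0])),len(Y))
    w=cv2.inRange(g,thr,255)|cap|yel
    k=max(cv2.findContours(w,cv2.RETR_EXTERNAL,cv2.CHAIN_APPROX_NONE)[0],key=cv2.contourArea)+np.array([x0,y0])
    r=cv2.minAreaRect(np.array([onz(c,*p[0],zb)[:2] for p in k],np.float32));print('body',r)
E
python3 - <<'E'
from h import *
c=snap("wrist"); measure(c,286,82,360,158,name='z5.png')
for t in(150,200,220):measure(c,286,82,360,158,thr=t)
E
```

```text
cap ((323.4117736816406, 121.02941131591797), 28.0744686126709) [0.52797935 0.25543554] mark via centre -53.468120461884624 via axis -51.94920041750237 86
body ((0.5275047421455383, 0.2552346885204315), (0.048370689153671265, 0.050841812044382095), 7.7506232261657715)
cap ((323.4117736816406, 121.02941131591797), 28.0744686126709) [0.52797935 0.25543554] mark via centre -53.468120461884624 via axis -51.94920041750237 86
body ((0.5237494707107544, 0.25775420665740967), (0.05827099457383156, 0.05672166869044304), 6.19315242767334)
cap ((323.4117736816406, 121.02941131591797), 28.0744686126709) [0.52797935 0.25543554] mark via centre -53.468120461884624 via axis -51.94920041750237 86
body ((0.5278740525245667, 0.25458455085754395), (0.04784083738923073, 0.049530990421772), 6.150855541229248)
cap ((323.4117736816406, 121.02941131591797), 28.0744686126709) [0.52797935 0.25543554] mark via centre -53.468120461884624 via axis -51.94920041750237 86
body ((0.5279994010925293, 0.2542792558670044), (0.047079868614673615, 0.04650072753429413), 57.647674560546875)
```

View pics/z5.png

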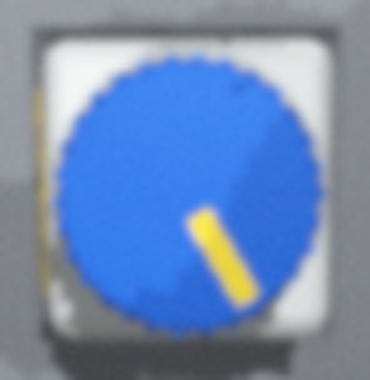

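Bottle yaw ≈ 6.2° and mark ≈ -52.5°, so cap_turn ≈ 2.12 rad, consistent with the first reading. Now I'll grasp the cap.

```bash
python3 -m inch '0.0 0.03 0 0 0 0 1; 0.02 0.06 0 -0.003 0.0027 -0.001 1; 0.05 0.0705 -0.001 -0.003 0.0027 -0.001 1; 0.08 0.0705 -0.001 -0.003 0.0027 -0.001 1; 0.1 0.0705 -0.001 -0.003 0.0027 -0.001 1; 0.112 0.0705 -0.001 -0.003 0.0027 -0.001 1;0.112 0.0705 -0.001 -0.003 0.0027 -0.001 1;0.112 0.0705 -0.001 -0.003 0.0027 -0.001 1'; python3 - <<'E'
from h import *
plan([.528,.2555,.105],np.radians(6.3));c=snap("wrist","w9.png")
E
```

```text
time_s: 9.8
position: [0.5259, 0.2562, 0.1032]
ee_rot: [-3.066, 1.567, -2.954]
wrist_force: [1.0, 0.3, -0.4]
width: 0.0855
at [0.5259 0.2562 0.1032] jaw 6.43 tilt [-4.1e-03 -8.0e-04 -1.0e+00] q [3.350e-01 5.030e-01 1.687e+00 1.000e-03 9.560e-01 2.220e-01] t 9.8
shift [-0.0018 -0.0009  0.002 ] rot [ 0.0023 -0.0041  0.0003]
```

View pics/w9.png

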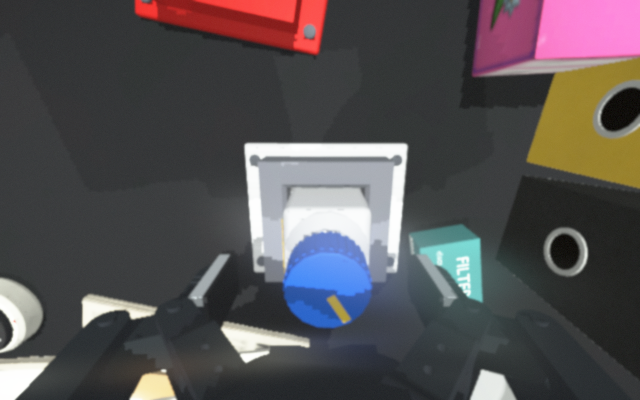

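The cap is between the pads at (328,288). Correcting by 2 mm and closing.

```bash
python3 -m inch '-0.002 -0.001 0.002 0.002 -0.004 0 1; -0.002 -0.001 0.002 0.002 -0.004 0 1; -0.002 -0.001 0.002 0.002 -0.004 0 0.1; -0.002 -0.001 0.002 0.002 -0.004 0 0.1;-0.002 -0.001 0.002 0.002 -0.004 0 0.1;-0.002 -0.001 0.002 0.002 -0.004 0 0.1;-0.002 -0.001 0.002 0.002 -0.004 0 0.1;-0.002 -0.001 0.002 0.002 -0.004 0 0.1;-0.002 -0.001 0.002 0.002 -0.004 0 0.1'; python3 - <<'E'
from h import *
plan([.528,.2555,.105],np.radians(6.3));c=snap("wrist","w10.png");s=manip.state();print(s["wrist_force"],s["wrist_torque"])
E
```

```text
time_s: 10.75
position: [0.5285, 0.2555, 0.1061]
ee_rot: [-0.007, 1.57, 0.103]
wrist_force: [-1.8, -1.5, 5.0]
width: 0.0384
at [0.5285 0.2555 0.1061] jaw 6.31 tilt [ 1.3e-03  1.0e-04 -1.0e+00] q [ 0.333  0.499  1.685 -0.     0.957  0.223] t 10.75
shift [ 0.0011  0.0001 -0.0005] rot [0.0001 0.0013 0.    ]
[-1.75150528 -0.32660191  5.31944649] [-0.09833726  0.25905815  0.0755132 ]
```

View pics/w10.png

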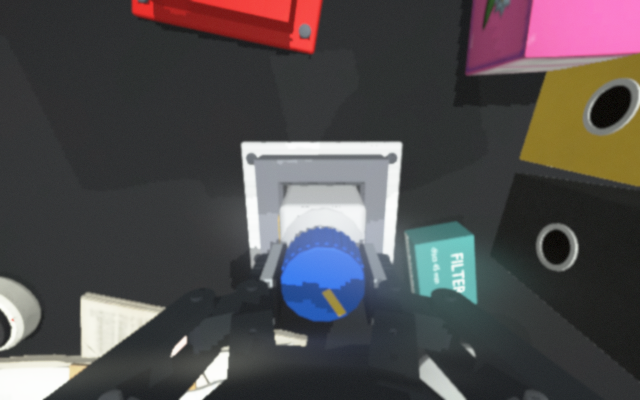

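Cap gripped (38 mm between the pads) with a light 5 N downward press. Turning clockwise, i.e. positive about tool x, and following the thread down.

```bash
python3 -m inch '0.0001 0 0 0.14 0 0 0.1; 0.0002 0 0 0.28 0 0 0.1; 0.0003 0 0 0.42 0 0 0.1; 0.0004 0 0 0.56 0 0 0.1; 0.0005 0 0 0.7 0 0 0.1; 0.0005 0 0 0.84 0 0 0.1; 0.0006 0 0 0.98 0 0 0.1; 0.0007 0 0 1.12 0 0 0.1; 0.0008 0 0 1.26 0 0 0.1; 0.0008 0 0 1.3 0 0 0.1'; python3 - <<'E'
from h import *
plan([.528,.2555,.105],np.radians(6.3));s=manip.state();print(s["wrist_force"],s["wrist_torque"])
c=snap("wrist","w11.png")
E
```

```text
time_s: 11.8
position: [0.529, 0.2549, 0.1054]
ee_rot: [0.857, 1.569, -0.337]
wrist_force: [-0.2, -2.1, 3.2]
width: 0.0381
at [0.529  0.2549 0.1054] jaw -68.41 tilt [ 2.1e-03 -7.0e-04 -1.0e+00] q [ 0.332  0.5    1.685 -0.002  0.955  1.527] t 11.8
shift [ 0.0004 -0.0007 -0.0009] rot [-1.304e+00  2.400e-03 -5.000e-04]
[-0.16971351 -2.14654584  3.22269346] [-0.54553967 -0.05767731  0.07917142]
```

View pics/w11.png

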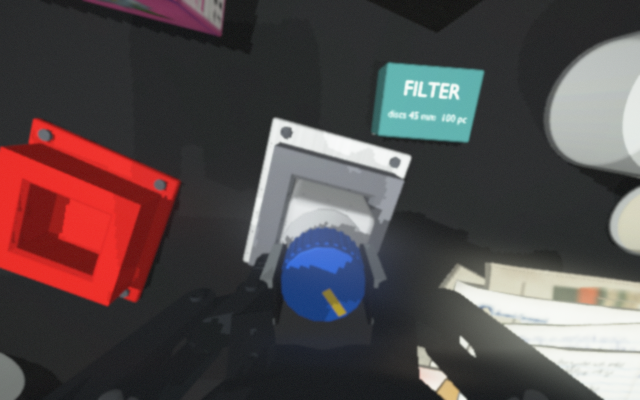

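The cap turned 1.30 rad with the hand, and the mark stays fixed in the hand view, so it isn't slipping. About 0.8 rad remains.

```bash
python3 -m inch '0.0001 0 0 0.14 0 0 0.1; 0.0002 0 0 0.28 0 0 0.1; 0.0003 0 0 0.42 0 0 0.1; 0.0004 0 0 0.56 0 0 0.1; 0.0004 0 0 0.68 0 0 0.1; 0.0004 0 0 0.68 0 0 0.1'; python3 - <<'E'
from h import *
plan([.528,.2555,.105],np.radians(6.3));s=manip.state();print(s["wrist_force"],s["wrist_torque"])
E
python3 -m inch '0 0 0 0.04 0 0 0.1; 0 0 0 0.08 0 0 0.1; 0 0 0 0.08 0 0 0.1'; python3 - <<'E'
from h import *
plan([.528,.2555,.105],np.radians(6.3));s=manip.state();print(s["wrist_force"],s["wrist_torque"])
E
```

```text
time_s: 12.45
position: [0.5289, 0.2545, 0.105]
ee_rot: [1.198, 1.568, -0.676]
wrist_force: [-0.5, -3.0, 3.9]
width: 0.0384
at [0.5289 0.2545 0.105 ] jaw -107.35 tilt [ 0.0019 -0.0015 -1.    ] q [ 0.332  0.501  1.686 -0.003  0.954  2.207] t 12.45
shift [-0.     -0.0012 -0.0007] rot [-1.9836e+00  2.8000e-03 -6.0000e-04]
[-0.48104179 -2.99958139  3.91395455] [-0.61333126  0.1005531  -0.01698475]
time_s: 12.75
position: [0.529, 0.2544, 0.1049]
ee_rot: [1.191, 1.568, -0.759]
wrist_force: [-0.4, -1.0, 3.6]
width: 0.0382
at [0.529  0.2544 0.1049] jaw -111.75 tilt [ 0.0018 -0.0017 -1.    ] q [ 0.332  0.501  1.686 -0.003  0.954  2.284] t 12.75
shift [-0.0001 -0.0013 -0.0007] rot [-2.0603e+00  3.0000e-03 -5.0000e-04]
[-0.44381891 -1.03978339  3.62284433] [-0.48463202  0.13511514 -0.01907627]
```

```bash
cat > st.py <<'E'
from h import *
R=Rt();s=manip.state();print('JAW',np.round(np.degrees(np.arctan2(R[1,2],R[0,2])),2),'q6',round(s["q"][5],4),'F',np.round(s["wrist_force"],1),'T',np.round(s["wrist_torque"],3),'p',np.round(s["position"],4))
E
python3 -m inch '0 0 0 0.04 0 0 0.1; 0 0 0 0.05 0 0 0.1'; python3 st.py;python3 -m inch '0 0 0 0.04 0 0 0.1; 0 0 0 0.05 0 0 0.1'; python3 st.py;python3 -m inch '0 0 0 0.04 0 0 0.1; 0 0 0 0.04 0 0 0.1'; python3 st.py
```

```text
time_s: 12.95
position: [0.5289, 0.2543, 0.1049]
ee_rot: [1.197, 1.568, -0.801]
wrist_force: [-0.2, -1.8, 2.7]
width: 0.0383
JAW -114.47 q6 2.3315 F [-0.2 -1.8  2.7] T [-0.389  0.143  0.056] p [0.5289 0.2543 0.1049]
time_s: 13.15
position: [0.529, 0.2545, 0.1049]
ee_rot: [1.348, 1.568, -0.698]
wrist_force: [-0.4, -0.6, 2.8]
width: 0.0385
JAW -117.24 q6 2.3797 F [-0.4 -0.6  2.8] T [-0.249  0.103  0.129] p [0.529  0.2545 0.1049]
time_s: 13.35
position: [0.5284, 0.2545, 0.1048]
ee_rot: [0.951, 1.569, -1.133]
wrist_force: [-2.8, -0.6, 4.7]
width: 0.0384
JAW -119.4 q6 2.4177 F [-2.8 -0.6  4.7] T [-0.303  0.412  0.282] p [0.5284 0.2545 0.1048]
```

Yaw torque is starting to build (0.06, 0.13, 0.28 N m) at about the expected angle. A bit further to confirm the stop.

```bash
python3 -m inch '0 0 0 0.03 0 0 0.1; 0 0 0 0.03 0 0 0.1'; python3 st.py;python3 -m inch '0 0 0 0.03 0 0 0.1; 0 0 0 0.03 0 0 0.1'; python3 st.py; python3 - <<'E'
from h import *
c=snap("wrist","w12.png")
E
```

```text
time_s: 13.55
position: [0.5283, 0.2543, 0.1048]
ee_rot: [0.85, 1.568, -1.263]
wrist_force: [-1.2, -1.5, 4.2]
width: 0.0384
JAW -121.05 q6 2.4469 F [-1.2 -1.5  4.2] T [-0.377  0.298  0.737] p [0.5283 0.2543 0.1048]
time_s: 13.75
position: [0.5283, 0.2543, 0.1048]
ee_rot: [0.895, 1.568, -1.248]
wrist_force: [-1.7, -1.1, 4.0]
width: 0.0381
JAW -122.73 q6 2.4768 F [-1.7 -1.1  4. ] T [-0.313  0.358  1.304] p [0.5283 0.2543 0.1048]
```

View pics/w12.png

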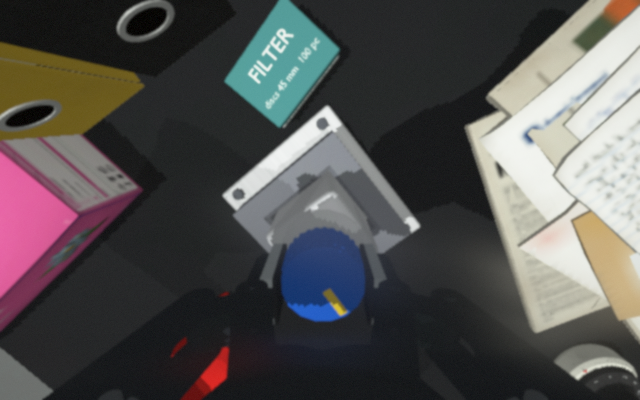

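The stop is hard: 1.3 N m and stiff, so the cap is home. Now backing off, with allowance for the grip windup (~0.07 rad), then measuring and trimming.

```bash
python3 -m inch '0 0 0 -0.04 0 0 0.1; 0 0 0 -0.08 0 0 0.1;0 0 0 -0.08 0 0 0.1'; python3 st.py; python3 -m inch '0 0 0 -0.14 0 0 0.1; -0.0001 0 0 -0.28 0 0 0.1; -0.0002 0 0 -0.42 0 0 0.1; -0.0003 0 0 -0.56 0 0 0.1; -0.0004 0 0 -0.7 0 0 0.1; -0.0005 0 0 -0.84 0 0 0.1; -0.0006 0 0 -0.98 0 0 0.1; -0.0007 0 0 -1.12 0 0 0.1; -0.0008 0 0 -1.26 0 0 0.1; -0.0008 0 0 -1.26 0 0 0.1'; python3 st.py;  python3 -m inch '-0.0001 0 0 -0.14 0 0 0.1; -0.0002 0 0 -0.26 0 0 0.1; -0.0002 0 0 -0.26 0 0 0.1;-0.0002 0 0 -0.26 0 0 0.1'; python3 st.py;python3 - <<'E'
from h import *
c=snap("wrist","w13.png");im=c["pixels"][:,:,::-1][180:340,235:435]
cv2.imwrite('pics/z13.png',cv2.resize(im,None,fx=4,fy=3.75,interpolation=cv2.INTER_CUBIC)[:600])
c=snap("top");im=c["pixels"][:,:,::-1][180:250,210:300]
cv2.imwrite('pics/zt13.png',cv2.resize(im,None,fx=8,fy=8,interpolation=cv2.INTER_CUBIC))
E
```

```text
time_s: 14.1
position: [0.5283, 0.2543, 0.1048]
ee_rot: [0.826, 1.568, -1.236]
wrist_force: [-1.5, -1.9, 4.4]
width: 0.0384
JAW -118.19 q6 2.3967 F [-1.5 -1.9  4.4] T [-0.282  0.279  0.066] p [0.5283 0.2543 0.1048]
time_s: 15.1
position: [0.5285, 0.255, 0.1057]
ee_rot: [0.181, 1.569, -0.622]
wrist_force: [-1.8, 1.7, 4.3]
width: 0.0382
JAW -46.05 q6 1.1371 F [-1.8  1.7  4.3] T [0.222 0.265 0.026] p [0.5285 0.255  0.1057]
time_s: 15.5
position: [0.5284, 0.2552, 0.1059]
ee_rot: [0.209, 1.57, -0.341]
wrist_force: [-1.3, -0.1, 2.9]
width: 0.0382
JAW -31.51 q6 0.883 F [-1.3 -0.1  2.9] T [0.054 0.29  0.072] p [0.5284 0.2552 0.1059]
```

View pics/z13.png

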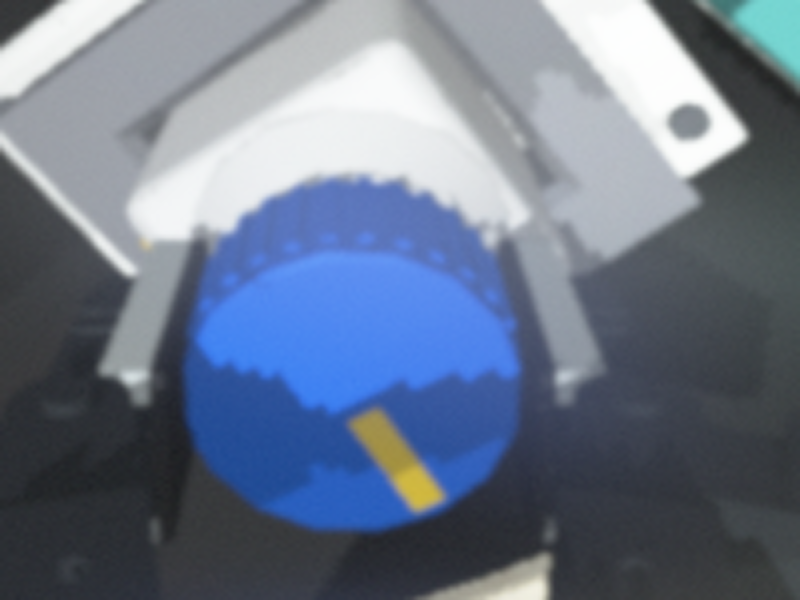

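View pics/zt13.png

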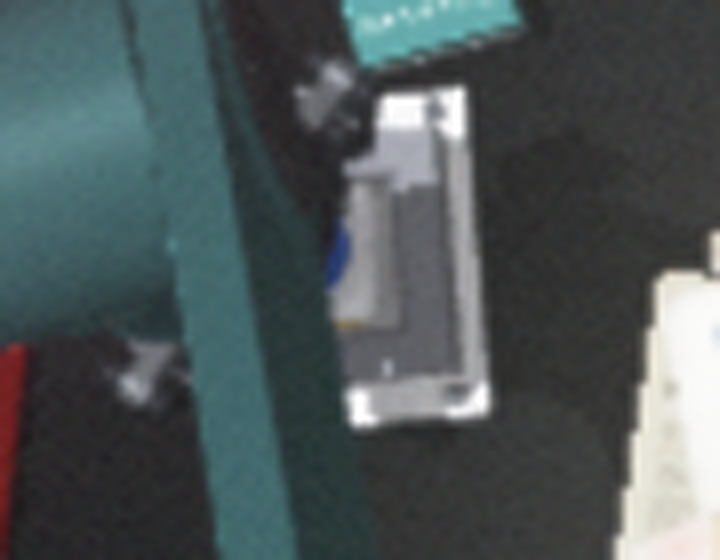

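The mark moved with the hand. With windup released, home is at jaw ≈ -118.2° and the hand is now at -31.5°, about 87° back. Next, the actual angles of mark and bottle from the picture.

```bash
python3 - <<'E'
from h import *
c=snap("wrist");b=c["pixels"][:,:,::-1]
im=b[180:250,260:375];cv2.imwrite('pics/z14.png',cv2.resize(im,None,fx=6.9,fy=6.9,interpolation=cv2.INTER_CUBIC))
hsv=cv2.cvtColor(b,cv2.COLOR_BGR2HSV);y=cv2.inRange(hsv,(18,80,60),(38,255,255))[285:325,310:360]
P=np.argwhere(y)[:,::-1]+[310,285];print(len(P),P.min(0),P.max(0))
Y=np.array([onz(c,*p,.115)[:2] for p in P]);u=np.linalg.svd(Y-Y.mean(0))[2][0]
t=manip.state()["position"][:2];m=Y.mean(0)-t;u*=np.sign(u@m);print('axis',np.degrees(np.arctan2(u[1],u[0])),'via tcp',np.degrees(np.arctan2(m[1],m[0])),np.linalg.norm(m))
E
```

```text
203 [324 290] [344 315]
axis -89.97886299672338 via tcp -92.74953791036498 0.010003746837836667
```

View pics/z14.png

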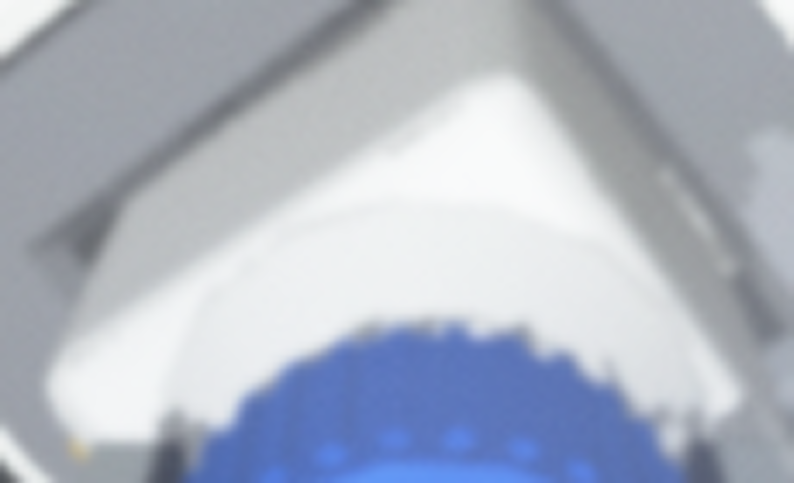

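```bash
python3 - <<'E'
from h import *
c=snap("wrist")
f=lambda x,y:(260+(x+.5)/6.9-.5,180+(y+.5)/6.9-.5)
def ang(a,b,z):
    d=onz(c,*f(*b),z)-onz(c,*f(*a),z);return np.degrees(np.arctan2(d[1],d[0])),np.linalg.norm(d)
for z in(.072,.074): print(ang((110,308),(440,98),z),ang((555,118),(715,352),z))
# pocket inner rim edges for reference (z=.034/.037)
print(ang((0,75),(80,8),.034))
E
```

```text
(np.float64(2.0197239252975248), np.float64(0.03354879063061704)) (np.float64(-87.38264873514746), np.float64(0.025085222670698633))
(np.float64(2.0197239252975483), np.float64(0.033126942056465984)) (np.float64(-87.38264873514711), np.float64(0.02476979653410823))
(np.float64(7.969389841959848), np.float64(0.010957083653308539))
```

Bottle yaw is ≈ 2.3° (still at its clockwise slack limit, ~2.9°) and the mark is at ≈ -90.1°. That puts the cap about 87.5° back, against 86.7° from the hand. I'll add 0.05 rad.

```bash
python3 -m inch '0 0 0 -0.03 0 0 0.1; 0 0 0 -0.053 0 0 0.1; 0 0 0 -0.053 0 0 0.1; 0 0 0 -0.053 0 0 0.1;0 0 0 -0.053 0 0 0.1'; python3 st.py;python3 - <<'E'
from h import *
c=snap("wrist","w15.png");b=c["pixels"][:,:,::-1]
im=b[180:250,260:375];cv2.imwrite('pics/z15.png',cv2.resize(im,None,fx=6.9,fy=6.9,interpolation=cv2.INTER_CUBIC))
hsv=cv2.cvtColor(b,cv2.COLOR_BGR2HSV);y=cv2.inRange(hsv,(18,80,60),(38,255,255))[285:325,310:360]
P=np.argwhere(y)[:,::-1]+[310,285]
Y=np.array([onz(c,*p,.115)[:2] for p in P]);u=np.linalg.svd(Y-Y.mean(0))[2][0]
t=manip.state()["position"][:2];m=Y.mean(0)-t;u*=np.sign(u@m);print('axis',np.degrees(np.arctan2(u[1],u[0])),'via tcp',np.degrees(np.arctan2(m[1],m[0])))
snap("scene","s15.png")
E
```

```text
time_s: 16.2
position: [0.5284, 0.2552, 0.1059]
ee_rot: [0.05, 1.57, -0.443]
wrist_force: [-1.5, 1.8, 3.2]
width: 0.0384
JAW -28.27 q6 0.8267 F [-1.5  1.8  3.2] T [0.163 0.362 0.028] p [0.5284 0.2552 0.1059]
axis -86.71784343337724 via tcp -89.13177504844197
```

View pics/z15.png

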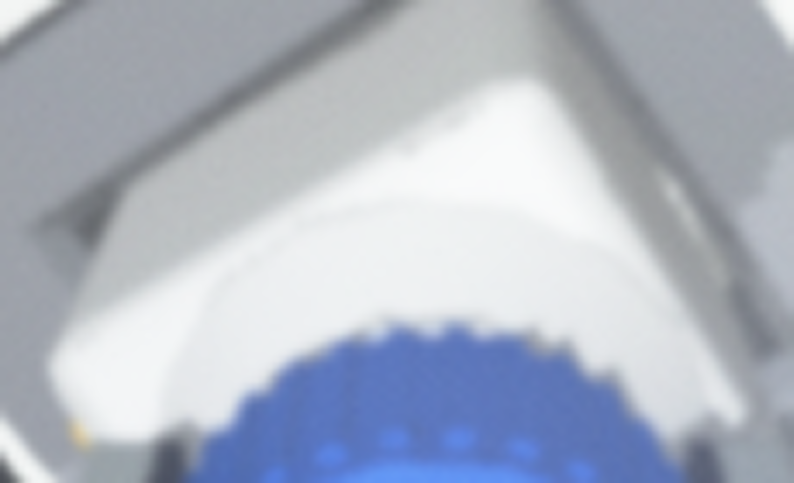

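View pics/w15.png

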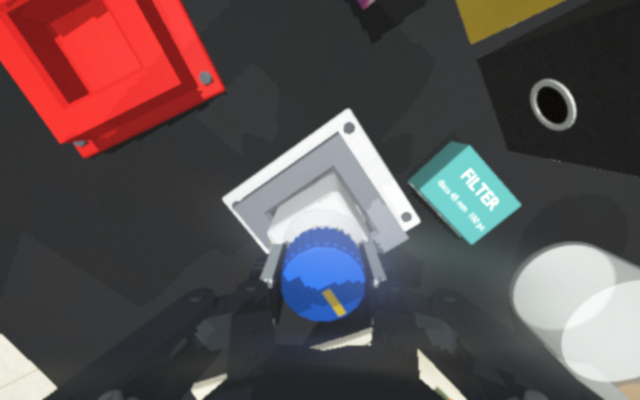

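View pics/s15.png

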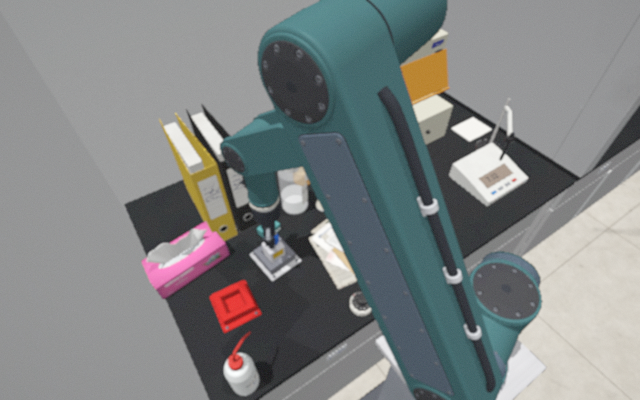

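```bash
python3 - <<'E'
from h import *
c=snap("wrist")
f=lambda x,y:(260+(x+.5)/6.9-.5,180+(y+.5)/6.9-.5)
def ang(a,b,z=.074):
    d=onz(c,*f(*b),z)-onz(c,*f(*a),z);return np.degrees(np.arctan2(d[1],d[0])),np.linalg.norm(d)
print(ang((110,295),(460,95)),ang((570,120),(722,367)))
s=manip.state();print(s["wrist_force"],s["joint_velocities"].round(3))
E
```

```text
(np.float64(2.3498869140804577), np.float64(0.033974040408989076)) (np.float64(-86.89715652519138), np.float64(0.025466813937295985))
[-2.54622309  0.64304434  4.42400952] [-0.     0.001 -0.002 -0.001  0.001  0.   ]
```

Bottle yaw is ≈ 2.7° and the mark ≈ -86.9°, so the cap is about 90° back. The hand angle gives 89.9°. The hand is still and presses down lightly (~4 N) on the seated bottle. Handing in.

```bash
python3 -c "
from bench import sign_off;print(sign_off())"; python3 st.py
```

```text
the job is handed in; nothing more can be done
None
the job is handed in; nothing more can be done
```

The blue-capped bottle stands fully down in the grey holder's pocket. Its cap was screwed home, then backed off a quarter turn, and the gripper is still holding the cap there. It took about 16 s of the 66 s allowed.

- **Seating:** the bottle touched down within 0.1 mm of the height predicted for full depth. At hand-in the arm was pressing down on it lightly, about 4 N.
- **Cap home:** I turned it clockwise about 2.2 rad, until it stopped hard at 1.3 N m.
- **Quarter turn back:** the hand angle gives 89.9°. The yellow mark against the bottle's edges gives about 90 ± 1°.
- **A disagreement:** reading the mark from the tool centre instead of along the bar gives about 2.4° less. I trusted the bar direction because it agreed with the hand angle.
- **Bottle twist:** the bottle sits about 3.6° clockwise of the pocket, near the end of its play. I allowed for this, since the turn is measured between cap and bottle.
- **Other things on the bench:** nothing looked moved or tipped in the last pictures. The arm hid part of the bench in the scene view, and I did not measure those items again.

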